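Set the gauge plate and hold the spring slide at its notch

ROBOT

A 7-joint arm with a two-finger parallel gripper is mounted at the origin on the work surface. World frame = base frame: x ahead of the robot, y to its left, z up, the work surface at z = 0. Lengths are in m, angles in degrees, forces in N, time in s.
With the tool pointing down it reaches from about 0.4 to 0.925 m from the base axis. Payload 4.1 kg.
Tool frame: the origin (TCP) lies where the fingers leave the gripper's body, on its centre line; the fingertips stand robot.tip_extent ahead of it and the grasp point (between the pads) lies 54 mm ahead of it (robot.tip_extent is the distance from the TCP to the fingertips, in m); y points along the fingers, z is the direction in which the jaws open and shut, and the axes are right-handed (so a half turn about y gives the same grasp; the last joint's range is limited). The gripper opens to 85 mm and grips with 20 to 120 N. Pads are 22 mm wide; open, the fingers measure 114 mm over their backs; the gripper's body (76 mm by 85 mm) begins 54 mm behind the grasp point. The pads swing forward as they close: fully open they stand 13 mm farther back than shut.
Start: joints at [57.754, 22.827, 2.584, 88.041, -1.071, 69.15, -2.905], TCP at [0.291, -0.581, 0.304] pointing down, gripper open.
Joint ranges: [-161.44, 161.44], [-28.35, 127.94], [-78.24, 83.42], [0, 140.83], [-78.03, 258.03], [13.02, 114.36], [-168.23, 168.23]. Speed limits (degrees/s): [147.25, 147.25, 180, 180, 180, 180, 180].

INTERFACE

Orientations are given as [roll, pitch, yaw] about the fixed x, y, z axes, in that order (R = Rz(yaw) Ry(pitch) Rx(roll)).
In Python, from cell import robot, eyes, spot_in gives the robot as it stands. The module is installed in compiled form; this text tells all that it offers. Calls block until the motion is done:
- robot.goto(position, orientation): joint-space move of the TCP to a pose.
- robot.movel(position, attitude=None, feed=0.15): straight line of the TCP; attitude=None keeps the orientation; feed is the mean speed in m/s.
- robot.set_joints(angles): joint-space move.
- robot.release() and robot.grab(effort=None): open the fingers fully, or close them until they stop; effort is the grip in N (None keeps the last).
- robot.sleep(seconds).
- robot.ik(position, orientation): joint angles nearest the present ones, or None.
- robot.state(): the state.
- eyes.get_image(name): name is "scene" or "side" or "wrist"; returns the picture (400x640x3 uint8, blue, green, red); there is no depth.
- eyes.get_calibration(name): a dict with "mtx" (3x3 intrinsics, pixels), "extrinsics" (4x4, takes a point from world to camera coordinates). Camera axes: x right, y down, z forward; pixel columns grow to the right and rows downward; lengths in m; the calibration is good to about 2 mm. A picture is of the moment at which its call begins: read the wrist's pose just before it. get_calibration takes no time and is no camera call; for the wrist camera it gives the pose at the moment of the call.
A pose or a line that the arm cannot do raises robot.PlanningError and nothing moves.
- robot.job_done(): hands the job in, once; it reports no verdict.
Trained networks look in the newest picture that a camera, given by its name, has taken for a name from the list of things; names that differ only in an ending like _2 or _b are one class to them, and where a whole thing is asked for, a point or a joint stands for the part that bears it (a point fixed in the world has none). Each returns a list of dicts, best first, with "p" (0 to 1); they miss things now and then, are a little off and sometimes report something else, mostly with a low value. They report only what shows in the picture. A call takes as long as a camera call.
- spot_in(query, camera): "point" ([x, y, z] in m, in the coordinates of the camera as it stood for that picture, good to about 4 mm: the middle of the surface that is visible of it).
The state is a dict: "time_s": time; "joint_positions": joint angles; "qd": joint speeds; "joint_torque": joint torques, N m; "tcp_pos": TCP position; "eef_rot": TCP orientation; "ft_force": force on the tool from outside, world axes, zero at the start; "moment": the same for the moment, N m; "gripper_width": finger opening in m.
Only numpy, scipy, OpenCV 4.12 (cv2) and the standard library are available. Lean on these libraries where they do the work, as an engineer would, in place of code of your own. Each camera call takes 0.05 s, during which the arm holds its last target.

TASK

Get the jig ready for a spring check: lower the gauge plate, the one with a wooden grip block, over the jig's two pins, notched edge towards the slide, until it lies flush, without dropping it, and let go of it. Then pull the spring slide with the black handle out until its pointer stands in the plate's notch, and finish while holding it there, since it springs back if released. Leave the other things on the bench where they are.

Things in the scene. Friction and masses are not known exactly. Their poses are not given: they have to be found in the camera images.
- plate: Loose bare-metal gauge plate, 80 x 160 x 8 mm (x, y, z), about 0.3 kg. On top, centred, a wooden grip block 16 (x) x 40 (y) mm, rising 35 mm above the plate's top face. Origin: centre of the underside, z up. Two 13 mm through holes at x 0, y -55 and +55 mm. In the edge x = -40 mm a notch 16 mm wide (y), 10 mm deep, centred at y -45 mm. Starts flat on the bench.
- plate_grip (a point): Centre of the plate's grip block, at its gripping height: 30.5 mm above the plate's underside (block top is 43 mm above it), straight above the plate's origin; axes as the plate's.
- plate_notch (a point): Middle of the notch's mouth on the plate's edge, at the top face: (-40, -45, 8) mm from the plate's origin; axes as the plate's.
- jig: Fixed dark steel base 14 mm thick, from x -135 to +55 and y -120 to +120 mm about its origin (on the bench, below the middle between the pins; z up). Two steel pins, 10 mm thick, at x 0, y -55 and +55 mm, stand 22 mm above the base, the top 7 mm tapering to 4 mm. Along x = -95 mm the spring slide runs between two low rails, 28 mm above the bench.
- nest (a point): Centre of the plate's place: on the base's top, midway between the pins, 14 mm above the bench, axes as the jig's. The seated plate has its origin here and its axes along the jig's, notched edge towards the slide.
- carriage (a joint): Travel of the spring slide in m: 0 at home, 0.1 at the end stop; grows as it is pulled along the jig's -y. A spring inside pulls it home with 5 N at 0, rising 120 N per m (13 N at the notch); it never stays out by itself. At 0 the pointer and handle are at jig y +25 mm, so with the plate seated the pointer is at the notch at 0.070.
- handle_grip (a point): Gripping point of the slide's black upright handle, 30 mm (along jig x) x 20 mm (along jig y), rising from 32 to 82 mm above the bench and moving with the slide. The point is on its vertical centre line at jig x = -95 mm, 62 mm above the bench; axes as the jig's. Below the handle is the slide's aluminium block, 50 x 60 mm.
- pointer_tip (a point): Tip of the slide's steel pointer, a 4 mm wide bar that points along the jig's +x and ends 6 mm short of the seated plate's edge, 32 mm above the bench; same jig y as the handle's centre.
- jar: Bystander: closed glass jar, 60 mm across, 80 mm high, origin at the underside's centre.
- tray: Bystander: open grey plastic tray, 90 x 120 x 35 mm, origin at the underside's centre.
- tape: Bystander: cardboard ring (tape core) lying flat, 76 mm across, 20 mm high, origin at the underside's centre.
- screwdriver: Bystander: screwdriver lying on the bench, its length along its own x.

How it is judged:
By the outcome, as a careful person would: the job done as asked, in the order asked, and still so for the second after the job is handed in, while the arm keeps its last pose, push and grip.
It also fails if it takes over 51 s, if anything falls off the work surface, if the arm or the gripper's body presses on something with over 40 N, if the wrist force passes 120 N, or if a joint passes its speed limit or range.

## Working session

There is one attempt and no reset: what is moved stays moved. The work goes in short steps, each a Python script; the robot and the scene stay as the last script left them, time stands still between calls to the robot, and variables do not carry over. Pictures are saved under pics/ and viewed, and the job is handed in when it is done.

```bash
mkdir -p pics; ls; python3 - <<'E'
from cell import robot, eyes, spot_in
import cv2, numpy as np
s=robot.state(); print(s, robot.tip_extent)
for c in ["scene","side","wrist"]:
    im=eyes.get_image(c); cv2.imwrite(f"pics/a_{c}.png",im)
    k=eyes.get_calibration(c); M=np.array(k["extrinsics"]); print(c,np.round(k["mtx"],1).tolist(),np.round(M,3).tolist())
    for q in ["plate","plate_grip","plate_notch","jig","handle_grip","pointer_tip","jar","tray","tape","screwdriver"]:
        for d in spot_in(q,c)[:2]:
            p=M[:3,:3].T@(np.array(d["point"])-M[:3,3]); print(c,q,round(d["p"],2),np.round(p,4))
E
```

```text
pics
{'time_s': 0.0, 'joint_positions': array([57.75352367, 22.87189526,  2.57896322, 88.11381043, -1.07237067,
       69.14784526, -2.90532669]), 'qd': array([-0.0884381 , -0.04550639, -0.04768869, -0.00354791, -0.03777288,
        0.0255982 , -0.01043642]), 'joint_torque': array([-3.51548997e-04, -4.75115240e+01,  1.36483088e+00, -2.54220772e+01,
        1.17030673e-02,  9.43723455e-03, -1.00179960e-05]), 'tcp_pos': array([ 0.29061034, -0.58087919,  0.30286595]), 'eef_rot': array([-9.01092328e+01, -6.23375896e-03, -1.53418953e+02]), 'ft_force': array([-0.1809059 , -0.23707199, -0.43412675]), 'moment': array([-0.03872418,  0.03279105, -0.014105  ]), 'gripper_width': 0.08562654017632226} 0.0726
scene [[375.0, 0.0, 321.0], [0.0, 375.0, 199.6], [0.0, 0.0, 1.0]] [[-0.875, 0.484, 0.005, 0.44], [0.325, 0.595, -0.735, -0.172], [-0.359, -0.641, -0.678, 1.107], [0.0, 0.0, 0.0, 1.0]]
scene plate 0.97 [0.5643 0.276  0.0048]
scene plate_grip 0.63 [0.5615 0.2723 0.0098]
scene plate_notch 0.9 [0.5628 0.2824 0.0087]
scene plate_notch 0.62 [0.7619 0.2325 0.    ]
scene jig 0.95 [ 0.5904 -0.0972  0.0
[... 643 characters left out ...]
11 0.0039]
side plate_grip 0.66 [0.5548 0.2783 0.0088]
side plate_notch 0.8 [0.5516 0.2816 0.0111]
side jig 0.61 [ 0.5759 -0.0911  0.011 ]
side handle_grip 0.63 [ 0.5294 -0.0864  0.0403]
side pointer_tip 0.95 [ 0.5327 -0.095   0.0366]
side jar 0.92 [0.7534 0.0785 0.0513]
side jar 0.62 [ 0.5756 -0.0917  0.0138]
side tray 0.88 [0.7655 0.2318 0.0135]
side tray 0.48 [ 0.5836 -0.087   0.0132]
side tape 0.69 [0.3897 0.0683 0.0152]
side tape 0.27 [ 0.5251 -0.0896  0.0373]
side screwdriver 0.63 [0.3635 0.2841 0.019 ]
wrist [[278.2, 0.0, 320.9], [0.0, 278.2, 204.3], [0.0, 0.0, 1.0]] [[0.447, -0.894, 0.001, -0.649], [-0.856, -0.428, 0.288, -0.037], [-0.258, -0.13, -0.957, 0.379], [0.0, 0.0, 0.0, 1.0]]
```

View pics/a_scene.png

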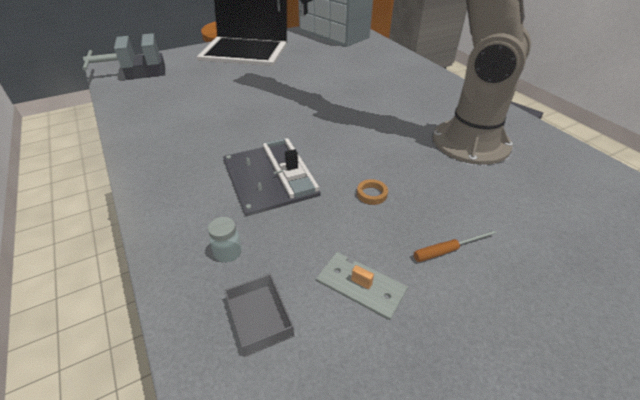

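View pics/a_side.png

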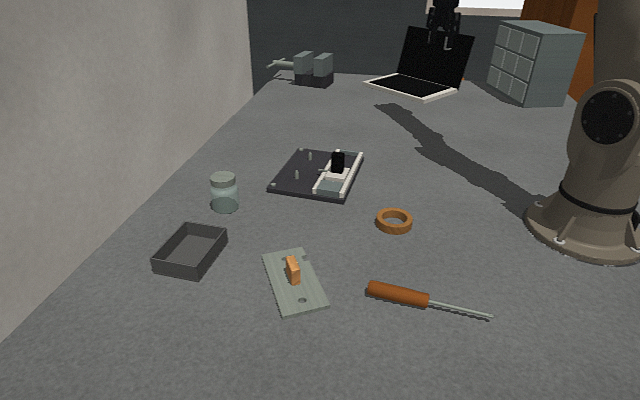

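The scene view shows the jig at about (270,175) px with the slide towards the robot, and the plate at (362,285). Its notch is near (307,256) in the side view, on the robot-facing edge at the jig end. The rough poses are consistent between cameras, so next I'll look closer with the wrist camera.

```bash
cat > h.py <<'E'
from cell import robot, eyes, spot_in
import cv2, numpy as np
from scipy.spatial.transform import Rotation as Ro
def Rm(o): return Ro.from_euler('xyz',o,degrees=True).as_matrix()
def cal(c):
    k=eyes.get_calibration(c); return np.array(k["mtx"]),np.array(k["extrinsics"])
def proj(P,K,M):
    P=np.atleast_2d(P); c=P@M[:3,:3].T+M[:3,3]; u=c@K.T; return u[:,:2]/u[:,2:]
def ray(uv,K,M,z):
    d=M[:3,:3].T@np.linalg.solve(K,[uv[0],uv[1],1.]); o=-M[:3,:3].T@M[:3,3]
    return o+d*(z-o[2])/d[2]
def snap(c,name):
    K,M=cal(c); im=eyes.get_image(c); cv2.imwrite(f"pics/{name}.png",im); np.savez(f"pics/{name}.npz",K=K,M=M); return im,K,M
E
python3 - <<'E'
from h import *
s=robot.state(); K,M=cal("wrist"); o=-M[:3,:3].T@M[:3,3]; R=Rm(s["eef_rot"])
print("cam in tcp",R.T@(o-s["tcp_pos"]), "axis",R.T@M[2,:3])
# jig view: yaw candidates
for yaw in (0,180,90,-90):
    R=Rm([-90,0,yaw]); print(yaw,"cam off",R@(np.array(Rm(s["eef_rot"]).T@(o-s["tcp_pos"]))),"fwd",R@(Rm(s["eef_rot"]).T@M[2,:3]), [robot.ik([x,y,0.3],[-90,0,yaw]) is not None for x,y in((.55,-.09),(.55,.27))])
E
```

```text
cam in tcp [-0.07371449 -0.06978361 -0.00077877] axis [2.88474355e-01 9.57487509e-01 4.64550301e-04]
0 cam off [-0.07371449 -0.00077877  0.06978361] fwd [ 2.88474355e-01  4.64550301e-04 -9.57487509e-01] [True, True]
180 cam off [0.07371449 0.00077877 0.06978361] fwd [-2.88474355e-01 -4.64550301e-04 -9.57487509e-01] [True, True]
90 cam off [ 0.00077877 -0.07371449  0.06978361] fwd [-4.64550301e-04  2.88474355e-01 -9.57487509e-01] [True, True]
-90 cam off [-0.00077877  0.07371449  0.06978361] fwd [ 4.64550301e-04 -2.88474355e-01 -9.57487509e-01] [True, True]
```

```bash
python3 - <<'E'
from h import *
for yaw in (0,180,90,-90):
    print(yaw,[np.round(robot.ik(p,[-90,0,yaw])) for p in([.56,-.09,.25],[.55,.28,.22])])
robot.goto([.56,-.09,.27],[-90,0,-90])
print(robot.state()["time_s"]); snap("wrist","w_jig")
K,M=cal("wrist")
for q in ["jig","handle_grip","pointer_tip"]:
    for d in spot_in(q,"wrist")[:2]: print(q,round(d["p"],2),np.round(M[:3,:3].T@(np.array(d["point"])-M[:3,3]),4))
robot.goto([.555,.278,.22],[-90,0,-90])
print(robot.state()["time_s"]); snap("wrist","w_plate")
K,M=cal("wrist")
for q in ["plate","plate_grip","plate_notch"]:
    for d in spot_in(q,"wrist")[:2]: print(q,round(d["p"],2),np.round(M[:3,:3].T@(np.array(d["point"])-M[:3,3]),4))
E
```

```text
0 [array([ 33.,  20., -35., 102.,  13.,  62.,  83.]), array([ 12.,  35., -61.,  97.,  33.,  68.,  32.])]
180 [array([ 16.,  17., -13., 103.,   5.,  60., -89.]), array([   0.,   29.,  -42.,   97.,   21.,   62., -138.])]
90 [array([ -45.,   37.,   73.,  104.,  -38.,   68., -141.]), array([ 15.,  39., -66.,  97.,  37.,  70., 119.])]
-90 [array([ 26.,  19., -26., 103.,   9.,  61.,  -3.]), array([ 10.,  34., -58.,  97.,  32.,  67., -56.])]
3.675
jig 0.56 [ 0.5846 -0.1074  0.0117]
jig 0.3 [ 0.5318 -0.091   0.0312]
handle_grip 0.74 [ 0.5329 -0.0921  0.0338]
pointer_tip 0.63 [ 0.5399 -0.0935  0.0335]
5.2667
plate_grip 0.59 [0.559  0.2729 0.012 ]
plate_notch 0.9 [0.5596 0.272  0.0041]
```

View pics/w_jig.png

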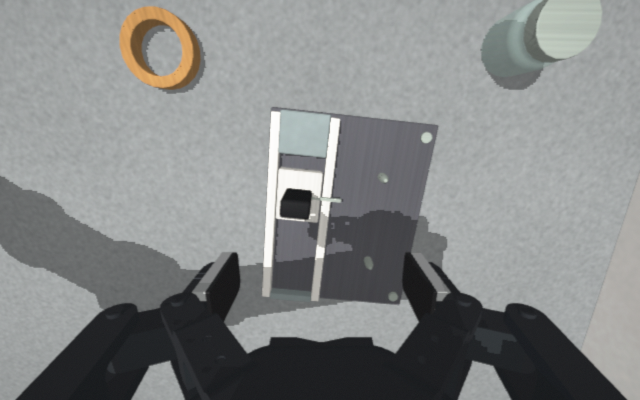

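View pics/w_plate.png

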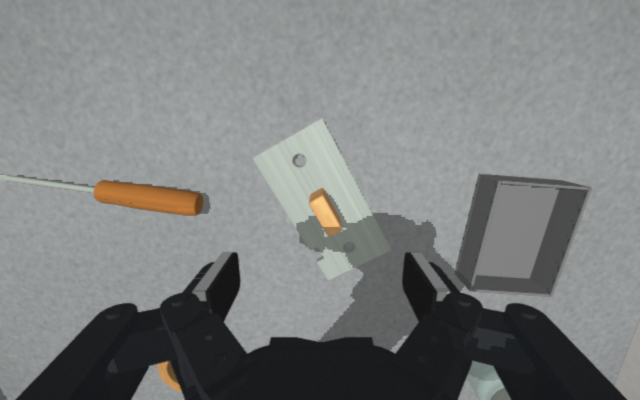

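```bash
python3 - <<'E'
import cv2
a=cv2.imread("pics/w_jig.png")[95:315,255:445]; cv2.imwrite("pics/c_jig.png",cv2.resize(a,None,fx=2.7,fy=2.7,interpolation=cv2.INTER_NEAREST))
a=cv2.imread("pics/w_plate.png")[110:290,245:400]; cv2.imwrite("pics/c_plate.png",cv2.resize(a,None,fx=3.3,fy=3.3,interpolation=cv2.INTER_NEAREST))
E
```

```text
(no output)
```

View pics/c_jig.png

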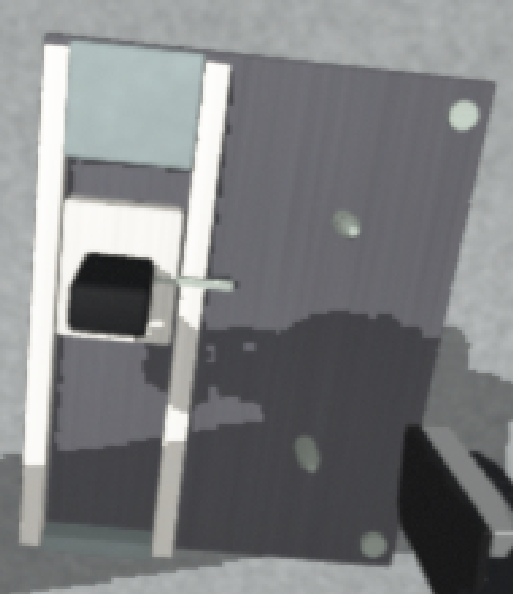

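View pics/c_plate.png

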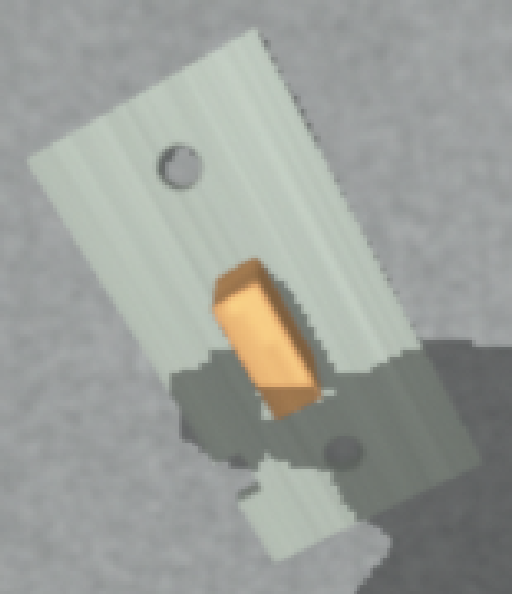

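```bash
cat > fit.py <<'E'
from h import *
from scipy.optimize import least_squares
def fit(name,crop,sc,off,x0,dp=0):
    d=np.load(f"pics/{name}.npz"); K,M=d["K"],d["M"]
    L=np.array([c[0] for c in crop],float); uv=np.array([c[1] for c in crop])/sc+np.array(off)
    def w(p):
        c,s=np.cos(p[2]),np.sin(p[2]); return np.c_[p[0]+c*L[:,0]-s*L[:,1],p[1]+s*L[:,0]+c*L[:,1],L[:,2]]
    f=lambda p:(proj(w(p),K,M)-uv).ravel()
    r=least_squares(f,x0,loss="soft_l1"); print(name,np.round(r.x[:2],4),np.degrees(r.x[2]).round(2)); print(np.round(r.fun.reshape(-1,2),1).tolist()); return r.x
E
python3 - <<'E'
from fit import *
m=1e-3
P=[((-40*m,80*m,8*m),(28,158)),((40*m,80*m,8*m),(258,28)),((40*m,-80*m,8*m),(482,463)),((-40*m,-80*m,8*m),(277,561)),((0,55*m,8*m),(181,165)),((0,-55*m,8*m),(344,450)),
 ((-8*m,20*m,43*m),(215,308)),((8*m,-20*m,43*m),(321,388)),((-8*m,-20*m,43*m),(265,388)) ,((8*m,20*m,43*m),(262,280))]
fit("w_plate",P,3.3,(245,110),[.555,.278,.4])
J=[((-135*m,120*m,14*m),(45,34)),((55*m,120*m,14*m),(496,80)),((55*m,-120*m,14*m),(390,566)),((-135*m,-120*m,14*m),(18,548)),((0,55*m,36*m),(354,231)),((0,-55*m,36*m),(316,468)),((0,55*m,14*m),(339,214)),((0,-55*m,14*m),(299,440)),((-46*m,25*m,32*m),(234,286))]
fit("w_jig",J,2.7,(255,95),[.6,-.09,0])
E
```

```text
w_plate [0.5613 0.2633] 28.41
[[-0.3, -0.6], [-0.1, -1.1], [0.4, -0.6], [-0.8, -0.1], [0.2, 0.1], [0.0, 1.0], [-1.5, -0.6], [1.5, 2.8], [3.7, 10.2], [-0.6, -0.1]]
w_jig [ 0.6261 -0.1366] -5.85
[[-1.5, -0.7], [0.4, -0.1], [1.0, 0.7], [0.3, -4.4], [-0.6, -0.3], [-1.4, -0.3], [0.9, 2.2], [2.0, 1.5], [-0.7, 0.2]]
```

```bash
python3 - <<'E'
from h import *
robot.goto([.6261,-.1366,.20],[-90,0,-95.85]); snap("wrist","w2_jig"); print(robot.state()["tcp_pos"],robot.state()["eef_rot"])
robot.goto([.5613,.2633,.19],[-90,0,-61.6]); s=robot.state(); im,K,M=snap("wrist","w2_plate"); print(s["time_s"],s["tcp_pos"],s["eef_rot"])
for n,sl,f in(("jig",np.s_[60:320,200:460],2.2),("plate",np.s_[60:320,200:460],2.2)):
    a=cv2.imread(f"pics/w2_{n}.png")[sl]; cv2.imwrite(f"pics/c2_{n}.png",cv2.resize(a,None,fx=f,fy=f,interpolation=cv2.INTER_CUBIC))
E
```

```text
[ 0.6265784  -0.13390567  0.20026103] [-8.99728992e+01  7.72937859e-02 -9.56407431e+01]
8.5667 [0.56254272 0.2610539  0.18976365] [-90.02099513  -0.09096007 -61.80023861]
```

View pics/c2_jig.png

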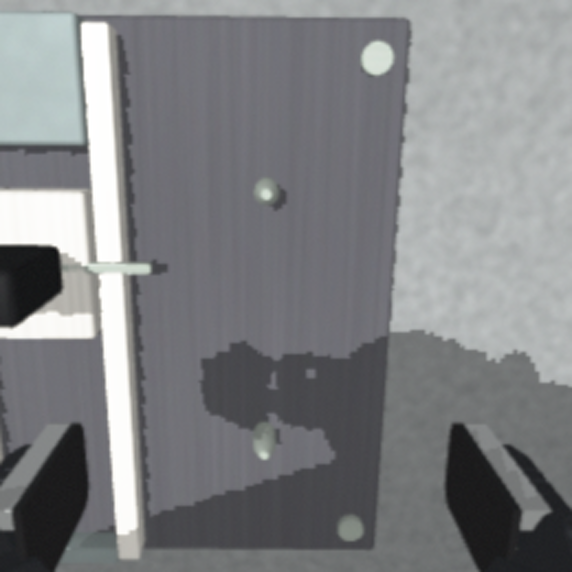

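View pics/c2_plate.png

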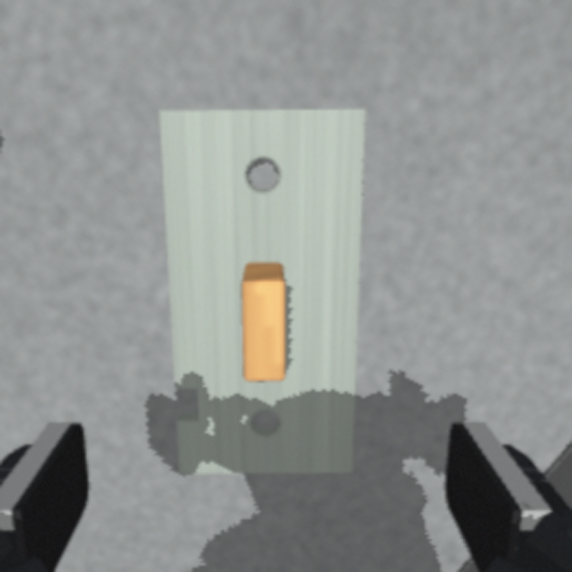

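```bash
sed -i 's|/sc+np.array(off)|/sc+np.array(off)+.5/sc-.5|' fit.py; python3 - <<'E'
from fit import *
m=1e-3
def pt(L): return [((a*m,b*m,c*m),uv) for a,b,c,uv in L]
P=pt([(-40,80,8,(160,110)),(40,80,8,(365,109)),(40,-80,8,(353,473)),(-40,-80,8,(182,473)),(0,55,8,(263,174)),(0,-55,8,(265,421)),(-8,20,43,(243,281)),(8,20,43,(285,280)),(8,-20,43,(285,381)),(-8,-20,43,(243,381))])
p=fit("w2_plate",P,2.2,(200,60),[.56,.263,.49])
J=pt([(55,120,14,(409,19)),(55,-120,14,(375,549)),(0,55,36,(267,197)),(0,-55,36,(263,455)),(0,55,14,(266,190)),(0,-55,14,(263,432)),(-46,25,32,(151,268))])
j=fit("w2_jig",J,2.2,(200,60),[.626,-.136,-.1])
J2=[q for q in J if abs(q[0][0])<.05]; fit("w2_jig",J2,2.2,(200,60),j)
np.savez("poses.npz",p=p,j=j)
E
```

```text
w2_plate [0.5605 0.2635] 28.73
[[-0.1, -0.1], [0.2, -0.6], [-0.3, -0.6], [-0.8, -0.0], [0.1, 0.3], [0.4, 1.1], [-0.7, -0.4], [0.3, -0.2], [0.3, 0.4], [0.3, 0.6]]
w2_jig [ 0.6255 -0.1366] -6.13
[[1.2, -0.7], [-0.3, 1.3], [-0.6, -0.9], [0.3, 0.4], [-0.1, -0.0], [0.4, -0.0], [-0.8, 0.9]]
w2_jig [ 0.6255 -0.1367] -6.61
[[0.1, -0.9], [-0.1, 0.4], [0.5, 0.0], [0.0, -0.0], [-0.5, 0.5]]
```

```bash
python3 - <<'E'
from fit import *
d=np.load("poses.npz"); p=d["p"]; yaw=np.degrees(p[2])-90
robot.movel([p[0],p[1],.11],[-90,0,yaw],feed=.1)
robot.movel([p[0],p[1],.0845],[-90,0,yaw],feed=.06); robot.sleep(.3)
s=robot.state(); print(s["time_s"],s["tcp_pos"],s["eef_rot"],s["ft_force"])
robot.grab(70); robot.sleep(.2); s=robot.state(); print(s["time_s"],s["gripper_width"],s["tcp_pos"],s["ft_force"])
robot.movel([p[0],p[1],.17],feed=.12); robot.sleep(.3)
s=robot.state(); print(s["time_s"],s["gripper_width"],s["tcp_pos"],s["eef_rot"],s["ft_force"],s["moment"])
snap("wrist","w3"); np.savez("pics/w3s.npz",t=s["tcp_pos"],r=s["eef_rot"])
a=cv2.imread("pics/w3.png")[60:400,200:460]; cv2.imwrite("pics/c3.png",cv2.resize(a,None,fx=1.75,fy=1.75,interpolation=cv2.INTER_CUBIC))
E
```

```text
10.4417 [0.56064274 0.26359059 0.08482157] [-8.99674269e+01 -4.66583977e-03 -6.12694332e+01] [ 0.64493581  0.16030602 -0.26585981]
11.2833 0.014931778413172307 [0.56056888 0.26358681 0.08468366] [-0.62033729 -0.19792939  2.19326274]
12.45 0.01491511403266966 [0.5602372  0.26337527 0.16937056] [-9.00586725e+01  1.20709159e-02 -6.12642596e+01] [ 0.23533667 -0.37737327 -3.33157976] [ 0.01098662  0.04718345 -0.00105578]
```

View pics/c3.png

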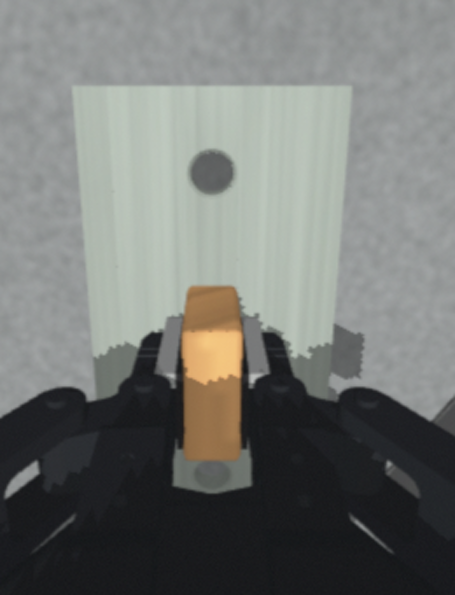

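```bash
python3 - <<'E'
from fit import *
m=1e-3; s=np.load("pics/w3s.npz"); z=s["t"][2]*1000-84.6
P=[((a*m,b*m,(c+z)*m),uv) for a,b,c,uv in[(-40,80,8,(73,86)),(40,80,8,(352,85)),(0,55,8,(213,172)),(-8,20,43,(182,333)),(8,20,43,(244,333)),(8,-20,43,(241,460)),(-8,-20,43,(184,460))]]
p=fit("w3",P,1.75,(200,60),[.56,.263,.49])
R=Rm(s["r"]); d=R.T@np.array([*(p[:2]-s["t"][:2]),0]); print("offset in tool (x=plate -y?)",d, np.degrees(p[2])-90-s["r"][2])
E
```

```text
w3 [0.5607 0.2636] 28.8
[[-0.5, -0.5], [0.7, -0.2], [-0.2, 0.7], [-0.6, -0.8], [0.3, -0.9], [0.5, 2.3], [-0.2, 2.3]]
offset in tool (x=plate -y?) [ 4.22226047e-06 -5.18721115e-07  5.05681003e-04] 0.06489600065986423
```

```bash
python3 - <<'E'
from fit import *
d=np.load("poses.npz"); j=d["j"]; yaw=-6.3-90
robot.movel([.5607,.2636,.21],feed=.2)
robot.goto([j[0],j[1],.19],[-90,0,yaw])
robot.movel([j[0],j[1],.0845+.043],[-90,0,yaw],feed=.1); robot.sleep(.3)
s=robot.state(); print(s["time_s"],s["gripper_width"],s["tcp_pos"],s["eef_rot"],s["ft_force"],s["moment"])
snap("wrist","w4"); np.savez("pics/w4s.npz",t=s["tcp_pos"],r=s["eef_rot"])
a=cv2.imread("pics/w4.png")[60:260,200:460]; cv2.imwrite("pics/c4.png",cv2.resize(a,None,fx=3,fy=3,interpolation=cv2.INTER_CUBIC))
snap("side","s4"); snap("scene","sc4")
a=cv2.imread("pics/s4.png")[110:220,240:400]; b=cv2.imread("pics/sc4.png")[110:220,200:360];cv2.imwrite("pics/c4s.png",cv2.resize(np.vstack([a,b]),None,fx=2.7,fy=2.7,interpolation=cv2.INTER_CUBIC))
E
```

```text
15.425 0.014365950987991438 [ 0.6257518  -0.13670352  0.12810966] [-8.99416273e+01 -9.61335251e-03 -9.63045193e+01] [-0.16364544 -0.80365456 -3.29629784] [-0.01972492  0.00942537 -0.00495398]
```

View pics/c4.png

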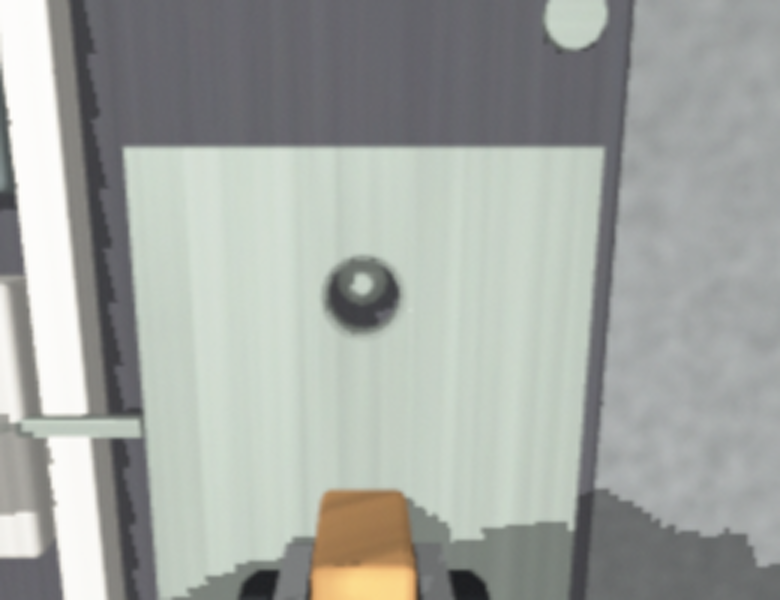

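View pics/c4s.png

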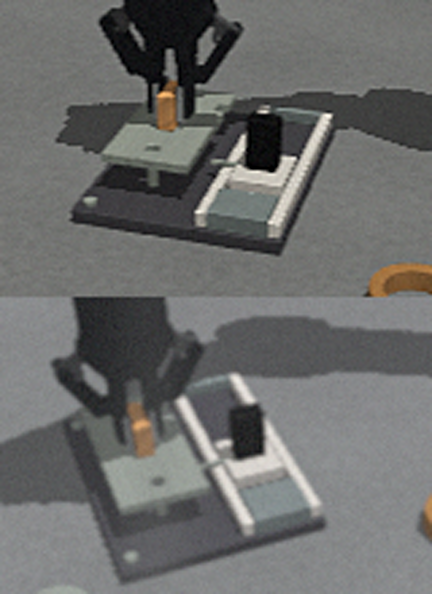

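```bash
python3 - <<'E'
from fit import *
d=np.load("pics/w4.npz");K,M=d["K"],d["M"]; s=np.load("pics/w4s.npz"); t=s["t"]; R=Rm(s["r"])
z=t[2]-.0845
for o in (-.055,.055):
    c=t+R@np.array([o,0,0]); 
    for zz in (z+.008,z,.036): print(o,zz,((proj([c[0],c[1],zz],K,M)-[200,60]+.5)*3-.5).round(1))
c=t+R@np.array([-.055,0,0]);print(((proj([c[0]+.001,c[1]+.001,.036],K,M)-[200,60]+.5)*3-.5).round(1))
E
```

```text
-0.055 0.051609660978720114 [[363.9 297.1]]
-0.055 0.04360966097872011 [[363.8 291.4]]
-0.055 0.036 [[363.7 286.4]]
0.055 0.051609660978720114 [[363.8 817.1]]
0.055 0.04360966097872011 [[363.8 790.8]]
0.055 0.036 [[363.7 767.8]]
[[368.4 280.6]]
```

The upper pin tip sits at (362,284) inside the hole centred at (363,295), within about 0.3 mm of the predicted parallax, so I'm lowering the plate.

```bash
python3 - <<'E'
from fit import *
d=np.load("poses.npz"); j=d["j"]
for h in (.032,.026,.020,.0165,.015,.0142):
    robot.movel([j[0],j[1],.0845+h],feed=.04 if h>.016 else .02)
    s=robot.state(); print(round(s["time_s"],2),s["tcp_pos"].round(4),s["ft_force"].round(1),s["moment"].round(2),s["gripper_width"].round(4))
    if s["ft_force"][2]>10 or np.abs(s["ft_force"][:2]).max()>15: print("STOP"); break
robot.sleep(.2);s=robot.state(); print(s["tcp_pos"],s["ft_force"])
snap("side","s5"); snap("wrist","w5")
a=cv2.imread("pics/s5.png")[110:220,240:400]; b=cv2.imread("pics/w5.png")[60:260,200:460];cv2.imwrite("pics/c5s.png",cv2.resize(a,None,fx=4,fy=4));cv2.imwrite("pics/c5.png",cv2.resize(b,None,fx=2.5,fy=2.5))
E
```

```text
Traceback (most recent call last):
AttributeError: 'float' object has no attribute 'round'
```

```bash
python3 - <<'E'
from fit import *
d=np.load("poses.npz"); j=d["j"]
for h in (.026,.020,.0165,.015,.0142):
    robot.movel([j[0],j[1],.0845+h],feed=.04 if h>.016 else .02)
    s=robot.state(); print(round(s["time_s"],2),s["tcp_pos"].round(4),s["ft_force"].round(1),s["moment"].round(2),round(s["gripper_width"],4))
    if s["ft_force"][2]>10 or np.abs(s["ft_force"][:2]).max()>15: print("STOP"); break
robot.sleep(.2);s=robot.state(); print(s["tcp_pos"],s["ft_force"])
snap("side","s5"); snap("wrist","w5")
a=cv2.imread("pics/s5.png")[110:220,240:400]; b=cv2.imread("pics/w5.png")[60:260,200:460];cv2.imwrite("pics/c5s.png",cv2.resize(a,None,fx=4,fy=4));cv2.imwrite("pics/c5.png",cv2.resize(b,None,fx=2.5,fy=2.5))
E
```

```text
16.3 [ 0.6252 -0.1366  0.1101] [ 0.1  0.5 -2.5] [0.   0.   0.04] 0.0149
16.6 [ 0.6252 -0.1366  0.1041] [ 1.1 -0.7 -3.8] [ 0.01  0.01 -0.01] 0.0153
16.85 [ 0.6253 -0.1367  0.1008] [ 0.6  0.1 -2.3] [-0.01  0.01 -0.04] 0.015
17.1 [ 0.6254 -0.1366  0.0994] [-0.4 -0.7 -3.5] [-0.07  0.01 -0.02] 0.0148
17.35 [ 0.6255 -0.1367  0.0987] [ 0.4 -0.5 -3.5] [-0.02  0.01  0.08] 0.0151
[ 0.62545105 -0.13659543  0.09868344] [ 1.38181093  0.55650949 -2.92176187]
```

View pics/c5s.png

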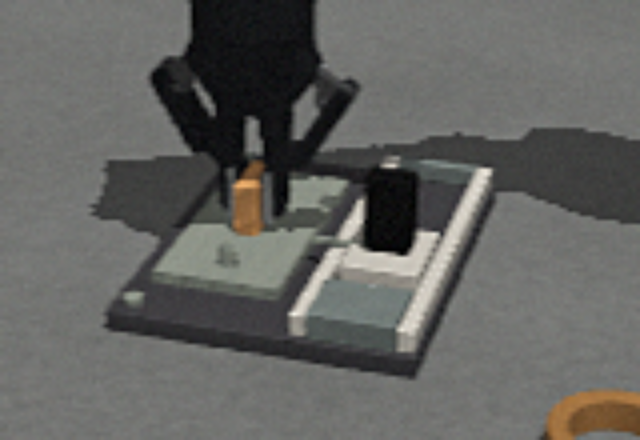

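View pics/c5.png

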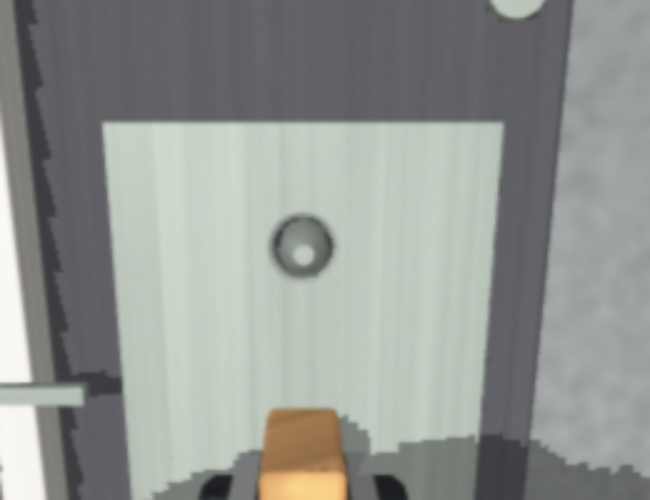

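The pin now shows above the plate at (302,253) in its hole. No contact force yet, so I'm going down in small steps until contact.

```bash
python3 - <<'E'
from fit import *
d=np.load("poses.npz"); j=d["j"]
for h in (.0137,.0132,.0127,.0122,.0117):
    robot.movel([j[0],j[1],.0845+h],feed=.02); robot.sleep(.1)
    s=robot.state(); print(round(s["time_s"],2),s["tcp_pos"].round(4),s["ft_force"].round(1),round(s["gripper_width"],4))
    if s["ft_force"][2]>4: print("contact"); break
E
```

```text
18.0 [ 0.6255 -0.1366  0.0987] [-3.2  0.2  3. ] 0.0148
18.35 [ 0.6255 -0.1366  0.0987] [-3.5  0.9  6.8] 0.0151
contact
```

```bash
python3 - <<'E'
from fit import *
d=np.load("poses.npz"); j=d["j"]; yaw=-6.3
robot.release(); s=robot.state(); print(s["time_s"],s["ft_force"],s["gripper_width"])
robot.movel([j[0],j[1],.20],feed=.2)
a=np.radians(yaw); R2=np.array([[np.cos(a),-np.sin(a)],[np.sin(a),np.cos(a)]])
h=j[:2]+R2@[-.095,.025]
for y in(173.7,-6.3):
    q=robot.ik([*h,.2],[-90,0,y]); print(y,np.round(q))
robot.goto([*h,.19],[-90,0,173.7]); robot.sleep(.2)
snap("wrist","w6"); snap("side","s6"); s=robot.state(); print(s["time_s"],s["tcp_pos"],h)
a=cv2.imread("pics/s6.png")[110:220,240:400];cv2.imwrite("pics/c6s.png",cv2.resize(a,None,fx=4,fy=4))
E
```

```text
19.0333 [-0.45489839  0.89840289 -0.70858147] 0.0856411350228162
173.7 [ 19.  19. -15. 109.   6.  53. -95.]
-6.3 [ 50.  26. -55. 108.  25.  59.  68.]
21.3 [ 0.53390704 -0.10142328  0.18993594] [ 0.53378922 -0.10136353]
```

View pics/w6.png

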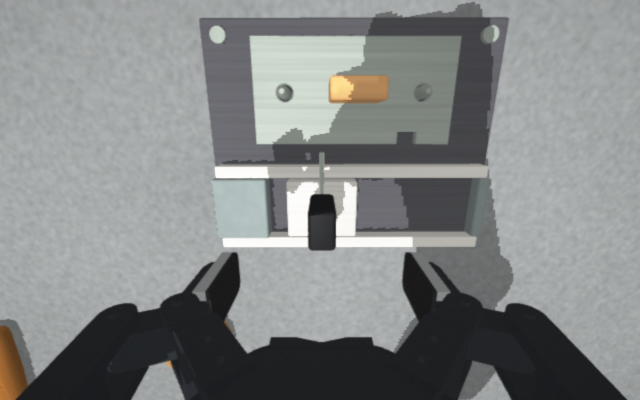

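View pics/c6s.png

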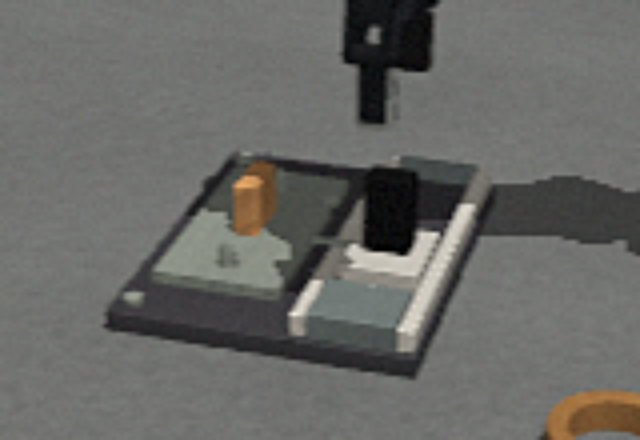

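```bash
python3 - <<'E'
from fit import *
d=np.load("poses.npz"); j=d["j"]; yaw=-6.3
a=np.radians(yaw); R2=np.array([[np.cos(a),-np.sin(a)],[np.sin(a),np.cos(a)]])
P=lambda t:j[:2]+R2@[-.095,.025-t]
robot.movel([*P(0),.116],[-90,0,173.7],feed=.12); robot.sleep(.1)
robot.grab(100); robot.sleep(.1); s=robot.state(); print(s["time_s"],s["tcp_pos"].round(4),s["ft_force"].round(1),round(s["gripper_width"],4))
for t in(.03,.06,.07):
    robot.movel([*P(t),.116],feed=.05); s=robot.state(); print(round(s["time_s"],2),s["tcp_pos"].round(4),s["ft_force"].round(1),round(s["gripper_width"],4))
robot.sleep(.4); s=robot.state(); print(s["tcp_pos"].round(4),P(.07),s["ft_force"].round(1))
snap("wrist","w7"); snap("side","s7");snap("scene","sc7")
b=cv2.imread("pics/w7.png")[0:260,190:450];cv2.imwrite("pics/c7.png",cv2.resize(b,None,fx=2.3,fy=2.3,interpolation=cv2.INTER_CUBIC))
a=cv2.imread("pics/s7.png")[110:220,240:400]; b=cv2.imread("pics/sc7.png")[110:220,200:360];cv2.imwrite("pics/c7s.png",cv2.resize(np.vstack([a,b]),None,fx=2.7,fy=2.7,interpolation=cv2.INTER_CUBIC))
E
```

```text
22.8833 [ 0.5338 -0.1018  0.1163] [-1.2 -1.6  5.7] 0.0186
23.63 [ 0.5311 -0.1271  0.1164] [-1.   8.5  6.7] 0.0188
24.38 [ 0.528  -0.1553  0.1163] [-2.1 11.2  7.1] 0.0191
24.73 [ 0.527  -0.1649  0.1164] [-1.4 11.5  6.9] 0.0191
[ 0.527  -0.1646  0.1163] [ 0.52610781 -0.17094079] [-1.  12.4  7.2]
```

View pics/c7.png

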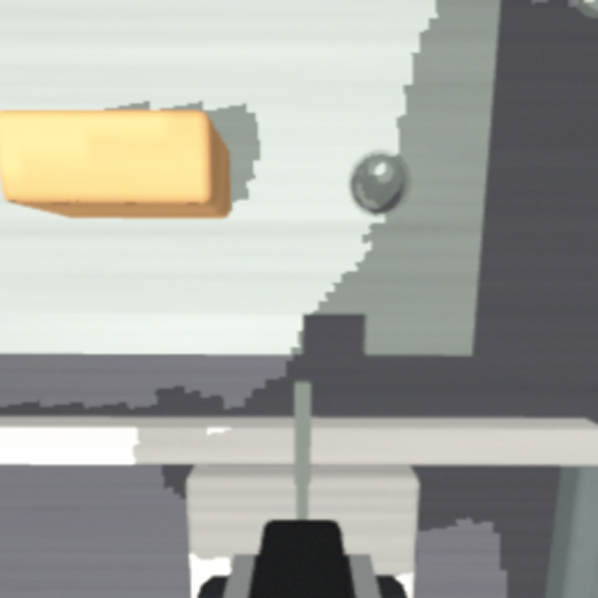

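View pics/c7s.png

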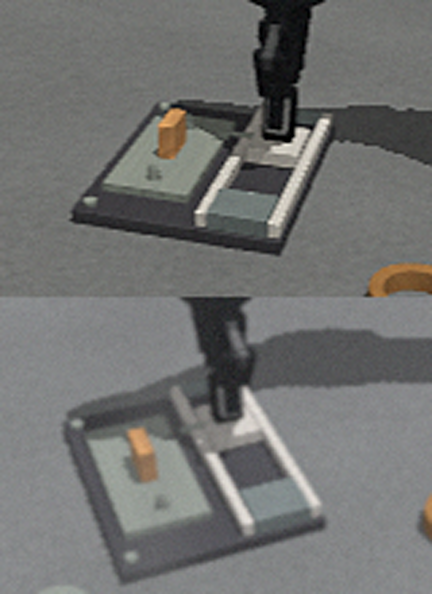

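The arm gives about 6 mm under the spring load. The pointer at (303,430) is about 8 mm short of the notch centre at (334,335), so I'm correcting for that.

```bash
cat > adj.py <<'E'
from fit import *
import sys
d=np.load("poses.npz"); j=d["j"]; yaw=-6.3
a=np.radians(yaw); R2=np.array([[np.cos(a),-np.sin(a)],[np.sin(a),np.cos(a)]])
P=lambda t:j[:2]+R2@[-.095,.025-t]
n=sys.argv[2]
robot.movel([*P(float(sys.argv[1])),.116],[-90,0,173.7],feed=.03); robot.sleep(.5)
s=robot.state(); print(s["time_s"],s["tcp_pos"].round(4),s["eef_rot"].round(2),s["ft_force"].round(1),"t_tcp",(.025-(R2.T@(s["tcp_pos"][:2]-j[:2]))[1]).round(4))
snap("wrist",n)
b=cv2.imread(f"pics/{n}.png")[120:240,270:390];cv2.imwrite(f"pics/c_{n}.png",cv2.resize(b,None,fx=5,fy=5,interpolation=cv2.INTER_CUBIC))
K,M=cal("wrist"); a=P(.07)
w=lambda x,y,z:[*(j[:2]+R2@[x,y]),z]
f=lambda p:((proj(p,K,M)-[270,120]+.5)*5-.5).round(1)
print("pred notch mouth edges",f(w(-.04,-.037,.022)),f(w(-.04,-.053,.022)),"pointer if centred",f(w(-.046,-.045,.032)))
E
python3 adj.py .079 w8
```

```text
26.2333 [ 0.5261 -0.173   0.1163] [-9.0450e+01 -5.0000e-02  1.7391e+02] [-1.4 13.5  8.1] t_tcp 0.0721
pred notch mouth edges [[184.4 169.1]] [[321.4 169.7]] pointer if centred [[251.9 234.2]]
```

View pics/c_w8.png

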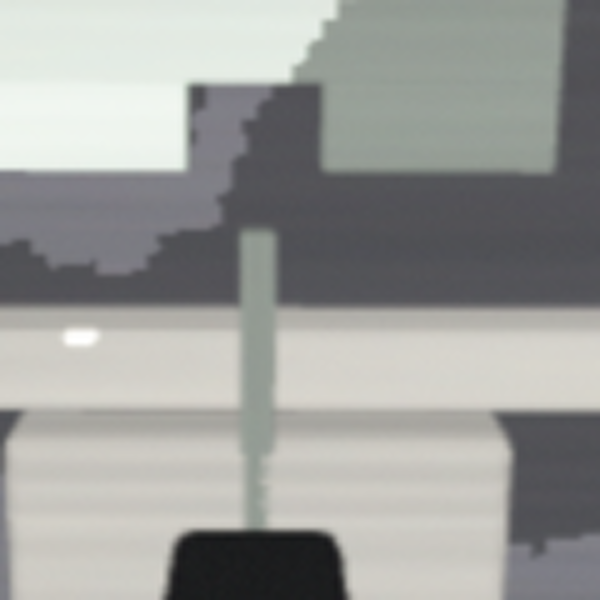

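The pointer at (258,230) is within about 0.5 mm of the notch centre, column 255 between edges at 188 and 322. I'm checking that it stays there before handing in.

```bash
python3 - <<'E'
from fit import *
robot.sleep(1.0); s=robot.state(); print(s["time_s"],s["tcp_pos"].round(4),s["ft_force"].round(1),s["gripper_width"],abs(s["qd"]).max())
snap("side","s9");snap("scene","sc9"); im,_,_=snap("wrist","w9"); w8=cv2.imread("pics/w8.png"); print("wrist diff",cv2.absdiff(im,w8).mean())
cv2.imwrite("pics/c9.png",cv2.resize(np.hstack([cv2.imread("pics/s9.png"),cv2.imread("pics/sc9.png")])[::1],(800,250),interpolation=cv2.INTER_AREA))
E
```

```text
27.2833 [ 0.5261 -0.173   0.1163] [-2.1 13.   8. ] 0.018982841549238617 0.09354298074278922
wrist diff 0.5427708333333333
```

View pics/c9.png

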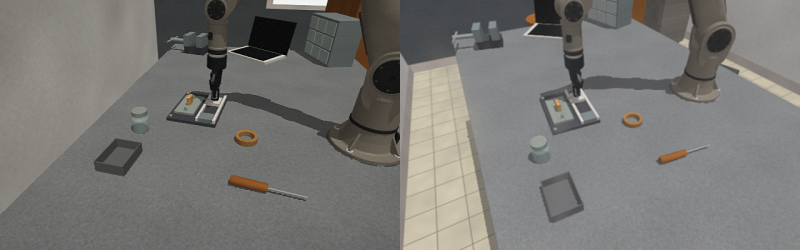

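View pics/w9.png

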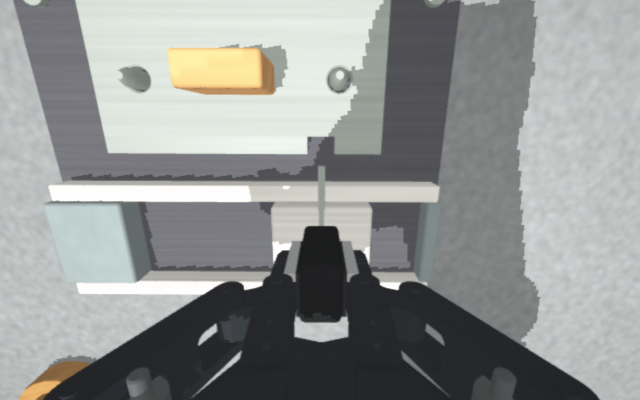

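The wrist picture shows the pointer at (321,167) in front of the notch at (307–335,137), with the plate lying over both pins. The slide hasn't moved in the last second, and the bystanders are where they were.

```bash
python3 -c "
from cell import robot
robot.job_done(); print(robot.state()['time_s'])"
```

```text
the job is handed in; nothing more can be done
the job is handed in; nothing more can be done
```

The gauge plate is seated on the jig's pins, and the slide is pulled out and held with its pointer in the notch. I handed the job in shortly after 27.3 s, well under the 51 s limit.

- **Plate:** I lowered it over both pins with the notched edge towards the slide until the contact force showed. The tool height then matched a flush seat to about 0.1 mm, judging from the height at which I gripped the plate. I then let go of it.
- **Slide:** I gripped the black handle at 100 N and pulled. The first pull left the pointer about 8 mm short, because the arm gives under the spring load, so I corrected the target.
- **Last checks:** The pointer is about 0.4 mm past the notch centre, and I left it there. It did not move over a further second, with about 13 N of spring pull on the wrist. The jar, tray, tape and screwdriver look unmoved in the pictures.
- **Disagreement:** The arm's own position puts the slide at 72.1 mm of travel instead of 70. I trusted the camera, since the handle may sit slightly off centre in the grip.

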